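# Lean the cork board on the display stand

## Robot

A 6-joint arm with a two-finger parallel gripper is mounted at the origin on a cart in front of the work surface, level with it; the furniture and walls round the work are solid. World frame = base frame: x ahead of the robot, y to its left, z up, the work surface at z = 0. Lengths are in m, angles in degrees, forces in N, time in s.
With the tool pointing down it reaches from about 0.325 to 0.9 m from the base axis. Payload 6.1 kg.
Tool frame: the origin (TCP) lies at the very end of the fingers, on their centre line; the grasp point (between the pads) lies 19 mm behind it (env.grasp_offset is the distance from the TCP to the grasp point, in m); z points along the fingers, y is the direction in which the jaws open and shut (so a half turn about z gives the same grasp; the last joint's range is limited). The gripper opens to 87 mm and grips with 3 to 60 N. Pads are 19 mm wide; open, the fingers measure 117 mm over their backs; the gripper's body (75 mm by 190 mm) begins 51 mm behind the grasp point.
Start: joints at [58.321, 12.628, 87.462, -0, 79.91, -7.225], TCP at [0.259, 0.569, 0.223] pointing down, gripper open.
Joint ranges: [-170.65, 170.65], [-52.31, 119.04], [5.05, 147.46], [-71.25, 251.25], [11.57, 151.72], [-153.62, 153.62]. Speed limits (degrees/s): [147.25, 147.25, 172.46, 180, 180, 180].

## Interface

Orientations are given as a 3x3 rotation matrix whose columns are the frame's x, y, z axes.
In Python, from cell import env, capture, camera_model gives the robot as it stands.
- The arm moves only by the shell command python3 -m handwheel 'ROWS' [OPENING]. ROWS is JSON, a list of rows, each a list of 4 numbers: the shift along the tool's x, y, z in m, then the turn about the tool's z in degrees. In form: [[dx, dy, dz, roll], ...]. A call has 1 to 8 rows; each row is the pose to reach, as a shift and turn from the pose commanded when the call began, along the tool's axes at that moment; what a row does not reach only later rows make up. A row lasts 1/12 s, in which the tool goes at most 41.7 mm and 7.16 degrees, less where a joint would pass 70% of its speed; a pose out of reach is approached as far as the arm can. A call with a gripper value outside its range is refused whole. OPENING is the closure, from 0 (fully open) to 1 (shut), set as the call begins (- or left out, the last holds). The fingers move at their own pace and stop on an object; the grip force is fixed at half the most. Time passes only in rows, so rows that repeat a pose let the fingers close. It gives the time, the measured TCP pose, the force and the opening at its end, in the units of the state.
- env.state(): the state, without advancing time (a new reading comes with each control period).
- capture(name): name is "side" or "top" or "wrist"; returns (picture, depth): 420x560x3 uint8, blue, green, red; 420x560 float32, m along the optical axis (not along the pixel's ray), 0 where there is no reading.
- camera_model(name): a dict with "fx", "fy", "cx", "cy" (pixels), "rvec" (rotation vector, rad) and "tvec" (3), from world to camera coordinates, as OpenCV has them. Camera axes: x right, y down, z forward; pixel columns grow to the right and rows downward; lengths in m; the calibration is good to about 2 mm. The wrist camera is an equidistant fisheye: a pixel r from the principal point sees the ray r / f radians off the axis. A picture is of the moment at which its call begins: read the wrist's pose just before it. camera_model takes no time and is no camera call; for the wrist camera it gives the pose at the moment of the call.
- env.sign_off(): hands the job in, once; it reports no verdict.
The state is a dict: "clock": time; "joint_positions": joint angles; "qd": joint speeds; "joint_torque": joint torques, N m; "ee_pos": TCP position; "tool_rot": TCP orientation; "force": force on the tool from outside, world axes, zero at the start; "moment": the same for the moment, N m; "width": finger opening in m.
Only numpy, scipy, OpenCV 4.12 (cv2) and the standard library are available. Lean on these libraries where they do the work, as an engineer would, in place of code of your own. Each camera call takes 0.05 s, during which the arm holds its last target.

## Task

Take the cork pinning board out of the slotted rack and lean it on the grey stand: its steel foot on the stand's base, close up behind the blue stop strip, and its back resting against the stand's upright wall, tilted away from the robot, in the middle of the stand and square to it. Leave the white board standing undisturbed in the rack, and let go of the cork board.

Things in the scene. Friction and masses are not known exactly. Their poses are not given: they have to be found in the camera images.
- cork_board_mid (a point): centre of the cork board: flat, stiff, 180 mm tall, 95 wide, 10 thick, 0.2 kg, brown cork faces, pale wooden edge, steel foot; upright in one of two rack slots. x: thickness, y: width, z: to the top edge (90 mm from here to top or foot). Grip across the thickness from above, in the top 45 mm, mid-width: lower down the fingers would meet the stand's wall
- cork_board_foot (a point): middle of the lower face of the cork board's 14 mm steel foot, 90 mm below cork_board_mid along the board; same axes. The board's centre of mass lies about 75 mm above the foot
- white_board_mid (a point): centre of the white board, a bystander of the same size (white faces, grey edge, steel foot), in the rack's other slot, 84 mm from the cork board, middle to middle, along x. The wooden rack is fixed; its slots are 14 mm wide and 24 mm deep, their floor 8 mm above the table
- stand: fixed grey stand, 130 mm wide. Origin: on the table under the middle of the stop's inner face; x from stop to wall (away from the robot), y along them, z up. Base top at z = 8 mm. Blue stop strip: x = -10 to 0 mm, top at z = 20. Upright wall: front face at x = 53, top at z = 113, 8 mm thick. Foot against the stop, the board leans about 22 degrees from upright

How it is judged (in metres and radians):
At the end, for the whole second after the job is handed in: The cork board leans at rest against the stand's wall, 8 to 30 degrees from upright, its foot on the base with the foot's middle 0 to 26 mm behind the stop's inner face, within 20 mm of the middle of the stand and within 11 degrees of square to it; released; the white board still stands in the rack (x of cork_board_foot in the frame of stand between 0 and 0.026 m and z of cork_board_foot in the frame of stand below 0.016 m and x of cork_board_mid in the frame of stand above 0.025 m and y of cork_board_foot in the frame of stand between -0.02 and 0.02 m and angle between cork_board_mid's own z axis and vertical between 0.14 and 0.52 rad and angle between the y axis of cork_board_mid and the y axis of stand, either way round below 0.2 rad and linear speed of cork_board below 0.02 m/s and angle between white_board_mid's own z axis and vertical below 0.2 rad); the robot touches nothing.
It fails at once if the white board is moved by more than 20 mm (distance of white_board_mid from where it was at the start of the episode above 0.02 m).
It also fails if it takes over 42 s, if anything falls off the work surface, if the arm or the gripper's body presses on something with over 40 N, if the wrist force passes 120 N, or if a joint passes its speed limit or range.

## Working session

There is one attempt and no reset: what is moved stays moved. The work goes in short steps, Python scripts to look and compute and a shell command to move; the robot and the scene stay as the last step left them, time stands still between calls to the robot, and variables do not carry over. Pictures are saved under pics/ and viewed, and the job is handed in when it is done.

```bash
ls; mkdir -p pics
python3 - <<'E'
from cell import env,capture,camera_model
import cv2,numpy as np
print(env.state(), env.grasp_offset)
for n in("side","top"):
    p,d=capture(n);cv2.imwrite(f"pics/{n}0.png",p);np.save(f"pics/{n}0.npy",d);print(camera_model(n))
E
```

```text
pics
{'clock': 0.0, 'joint_positions': array([ 5.83196029e+01,  1.26759615e+01,  8.75240105e+01, -5.19393173e-04,
        7.99106384e+01, -7.22463931e+00]), 'qd': array([-0.09182494,  0.01678612, -0.04414421, -0.00711215, -0.01501187,
        0.0369247 ]), 'joint_torque': array([-9.69200555e-04, -4.94604528e+01, -3.87378860e+01,  6.99383765e-02,
        5.72971220e-02, -1.62821375e-04]), 'ee_pos': array([0.25842387, 0.56840129, 0.22144568]), 'tool_rot': array([[-9.10281758e-01,  4.13988054e-01, -1.00627332e-03],
       [ 4.13989211e-01,  9.10280297e-01, -1.64753693e-03],
       [ 2.33930166e-04, -1.91630910e-03, -9.99998137e-01]]), 'force': array([ 0.88317568, -0.43035046,  0.13501498]), 'moment': array([ 0.01881109, -0.00125928, -0.00427689]), 'width': 0.08709905438507196} 0.0187
{'fx': 434.3230932963124, 'fy': 434.3230932963124, 'cx': 271.5082850518587, 'cy': 211.67845651799132, 'rvec': array([ 2.05933308, -0.48977181,  0.27510114]), 'tvec': array([-0.45711853,  0.19415302,  0.66569728])}
{'fx': 381.8449681212955, 'fy': 381.8449681212955, 'cx': 287.3272180121435, 'cy': 215.85713822337718, 'rvec': array([ 2.1812576 , -2.21808126,  0.03568956]), 'tvec': array([0.0244759 , 0.51357176, 0.90610703])}
```

View pics/side0.png

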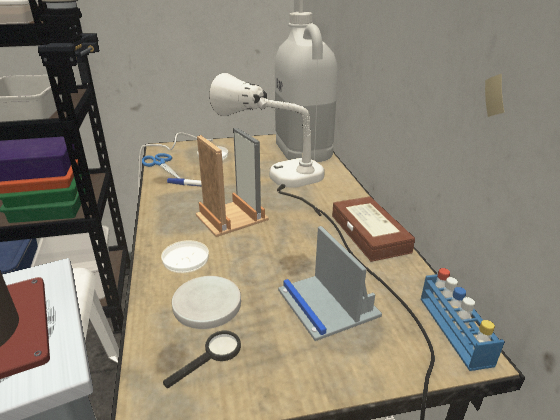

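View pics/top0.png

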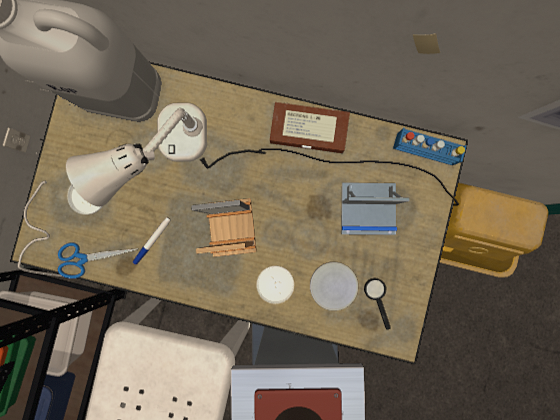

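Side view: the cork board is at about (200–224, 137–212), the white board at (235–260, 130–210), and the stand at (280–380, 230–333) with the blue stop at (285–325, 283–330). The top view shows the stand at (342–405, 183–235) and the rack at (195–256, 200–253). Next I'll measure these from depth.

```bash
cat > h.py <<'E'
import cv2,numpy as np
def pts(cm,d):
    R,_=cv2.Rodrigues(cm["rvec"]);v,u=np.mgrid[:420,:560]
    c=np.stack([(u-cm["cx"])/cm["fx"]*d,(v-cm["cy"])/cm["fy"]*d,d],-1)
    w=(c-cm["tvec"])@R; w[d<=0]=np.nan; return w
def rect(xy):
    (c,s,a)=cv2.minAreaRect(xy.astype(np.float32)); return np.round(c,4),np.round(s,4),round(a,2)
E
python3 - <<'E'
from cell import camera_model
from h import *
np.set_printoptions(suppress=True,precision=4)
for n in("side","top"):
    p=cv2.imread(f"pics/{n}0.png");d=np.load(f"pics/{n}0.npy");w=pts(camera_model(n),d)
    hsv=cv2.cvtColor(p,cv2.COLOR_BGR2HSV);H,S,V=[hsv[...,i].astype(int) for i in range(3)]
    x,y,z=[w[...,i] for i in range(3)]
    print(n,"table z",np.nanmedian(z[ 250:300,200:220] if n=="top" else z[350:400,200:400]))
    v,u=np.mgrid[:420,:560]
    blue=(H>105)&(H<130)&(S>150)&(z<.04)&((u>335)&(u<410) if n=="top" else (u>270)&(u<330)&(v>270))
    print("blue",blue.sum(),rect(w[blue][:,:2]),np.nanpercentile(w[blue],[5,50,95],axis=0).tolist())
    if n=="top": r=(u>335)&(u<412)&(v>175)&(v<240)
    else: r=(u>275)&(u<385)&(v>225)&(v<340)
    m=r&(z>.105)&(z<.125); print("walltop",m.sum(),rect(w[m][:,:2]))
    m=r&(z>.03)&(z<.125); print("wall",m.sum(),rect(w[m][:,:2]))
    m=r&(z>.005)&(z<.012); print("base",m.sum(),rect(w[m][:,:2]))
    r=(u>180)&(u<265)&(v>190)&(v<260) if n=="top" else (u>190)&(u<265)&(v>125)&(v<235)
    a=w[r&(z>.05)&(z<.3)]; print("boards z max",np.percentile(a[:,2],[90,95,99]))
    br=(S>70)
    for nm,mm in(("cork",br),("white",~br)):
        m=r&mm&(z>.06)&(z<.2); print(nm,m.sum(),rect(w[m][:,:2]),np.nanpercentile(w[m],[5,50,95],axis=0).tolist())
        X=w[m]; q=X[:,:2]-np.median(X[:,:2],0); k=np.abs(q[:,0])<.03; print("  fitline yaw dx/dy",np.polyfit(X[:,1],X[:,0],1))
    # tall obstacles
    m=(z>.15)&(z<.5)&(x>.1)&(x<.95)&(np.abs(y)<.7)
    for yy in np.arange(-.5,.6,.1):
        k=m&(y>yy)&(y<yy+.1)
        if k.sum()>20: print("tall y%.1f"%yy,k.sum(),np.round([x[k].min(),x[k].max(),z[k].max()],3))
E
```

```text
side table z -6.175860911323605e-05
blue 280 (array([ 0.4791, -0.1786]), array([0.1264, 0.0086]), 88.35) [[0.47457425075822995, -0.237557415898435, 0.018240949652722237], [0.47855644476699655, -0.18612705707097543, 0.01977571165392931], [0.48267387169346837, -0.12423899179416151, 0.02115070954550673]]
walltop 420 (array([ 0.5417, -0.18  ]), array([0.1289, 0.0096]), 88.41)
wall 2946 (array([ 0.603 , -0.1297]), array([0.2578, 0.1103]), 44.88)
base 2550 (array([ 0.5869, -0.1434]), array([0.3127, 0.1732]), 30.69)
boards z max [0.1813 0.1871 0.1882]
cork 1377 (array([0.4456, 0.1449]), array([0.0126, 0.0977]), 6.36) [[0.4377199773974355, 0.09862633435075613, 0.06735827339274617], [0.44308478130969864, 0.13294727669920817, 0.13164799454033935], [0.45301110158964975, 0.18641468416971552, 0.18729367741688088]]
  fitline yaw dx/dy [-0.1281  0.461 ]
white 1462 (array([0.4885, 0.1491]), array([0.0933, 0.1   ]), 6.42) [[0.5210997782593781, 0.10718448269645894, 0.06730030803016923], [0.5262803800814962, 0.1434697921106926, 0.1311646092615835], [0.5363856953419276, 0.194332292806551, 0.187097199753
[... 1236 characters left out ...]
173   0.4771]
white 475 (array([0.4963, 0.1489]), array([0.0835, 0.0953]), 7.33) [[0.5233541847864185, 0.10667195672797061, 0.07495404991070487], [0.5293345832315162, 0.15071239254099345, 0.1866180996308485], [0.537112177640538, 0.19538958851826074, 0.19021090141420677]]
  fitline yaw dx/dy [-0.1024  0.545 ]
tall y-0.5 2079 [0.689 0.724 0.353]
tall y-0.4 5994 [0.721 0.751 0.483]
tall y-0.3 7113 [0.748 0.778 0.476]
tall y-0.2 5427 [0.772 0.804 0.437]
tall y-0.1 4047 [0.802 0.831 0.398]
tall y-0.0 2986 [0.448 0.858 0.356]
tall y0.1 2692 [0.44  0.886 0.317]
tall y0.2 2452 [0.529 0.911 0.274]
tall y0.3 10332 [0.532 0.938 0.36 ]
tall y0.4 4436 [0.223 0.949 0.374]
tall y0.5 132 [0.23  0.791 0.282]
```

Run:
```python
from cell import env,camera_model,capture
from h import *
np.set_printoptions(suppress=True,precision=4,linewidth=150)
H={}
for n in("side","top"):
    cm=camera_model(n)
    print(n,cv2.projectPoints(np.array([[.258,.568,.221],[.258,.568,.35],[0,0,0.],[.449,.142,.188]]),cm["rvec"],cm["tvec"],np.array([[cm["fx"],0,cm["cx"]],[0,cm["fy"],cm["cy"]],[0,0,1]]),None)[0].reshape(-1,2))
    p=cv2.imread(f"pics/{n}0.png");d=np.load(f"pics/{n}0.npy");w=pts(cm,d)
    for q in w.reshape(-1,3):
        if np.isfinite(q).all() and -.4<q[1]<.8 and .05<q[0]<1: 
            k=(int(q[0]*20),int(np.floor(q[1]*20)));H[k]=max(H.get(k,-9),q[2])
    S=cv2.cvtColor(p,cv2.COLOR_BGR2HSV)[...,1]
    if n=="top":
      for lo,hi,nm in((.43,.485,"cork"),(.51,.56,"white")):
        m=(w[...,2]>.183)&(w[...,2]<.2)&(w[...,0]>lo)&(w[...,0]<hi)&(w[...,1]>.05)&(w[...,1]<.23)
        print(nm,m.sum(),rect(w[m][:,:2]))
    else:
      for lo,hi,nm in((.43,.485,"cork"),(.51,.56,"white")):
        m=(w[...,2]>.05)&(w[...,2]<.2)&(w[...,0]>lo)&(w[...,0]<hi)&(w[...,1]>.05)&(w[...,1]<.23)
        print(nm,m.sum(),rect(w[m][:,:2]))
print("rows x .05.. cols y .75 .. -.4")
for i in range(1,20): print("%.2f"%(i/20)," ".join("%4d"%(H[i,j]*1000) if (i,j) in H else "   ." for j in range(15,-9,-1)))
p,d=capture("wrist");cv2.imwrite("pics/w0.png",p)
```

```text
side [[ 79.4191  86.8436]
 [ 66.9345  31.7541]
 [-26.7311 338.3504]
 [210.2808 142.5197]]
cork 1475 (array([0.4456, 0.1452]), array([0.0126, 0.0983]), 6.36)
white 1552 (array([0.5285, 0.1535]), array([0.0129, 0.0998]), 6.42)
top [[-13.0494 356.4868]
 [-81.5923 385.083 ]
 [297.6417 432.2828]
 [221.9347 247.1207]]
cork 256 (array([0.4481, 0.1454]), array([0.01  , 0.0945]), 5.36)
white 260 (array([0.5316, 0.1537]), array([0.0102, 0.0951]), 5.43)
rows x .05.. cols y .75 .. -.4
0.05  304 -768 -354 -334 -335 -336 -335 -336 -335 -333 -331 -333    3   13   17  103  102   16   15    5    .    .    .    .
0.10  408 -243 -766 -334 -331 -331 -333 -332 -334 -334 -337 -347    3    5   14   15   15   15   12    3    .    .    .    .
0.15  408  407 -762 -335 -333  334  334 -350    .    .    .    .    0    3    0    4    3    3    2    4    4    3    .    .
0.20  406  407 -769    .  419  420  334    .    .    .    .    .    .    .    1    3    3    4    4    6   11    4    2    .
0.25 -634    .  333  334  417  420  334    .    .    .    0    2    3    4    3    5    4   21   20   11   13    6    5   
[... 1052 characters left out ...]
  227   57  207    5    5   39   43   42   42   41    5   19  476  482  426
0.75    .    .    .    0    4  281  346  327  352  352   34   34    5    5    5   41   42  357  447  451  458  475  468    .
0.80    .    .    .    .    3    3  402  374  360  355    5    5    5    4  431  435  439  443  444    .    .    .    .    .
0.85    .    .    .    .    .    .  373  371  319  299  414  418  422  426  428    .    .    .    .    .    .    .    .    .
0.90    .    .    .    .    .    .  394  402  407  410  413    .    .    .    .    .    .    .    .    .    .    .    .    .
0.95    .    .    .  386  390  394  398  379    .    .    .    .    .    .    .    .    .    .    .    .    .    .    .    .
```

View pics/w0.png

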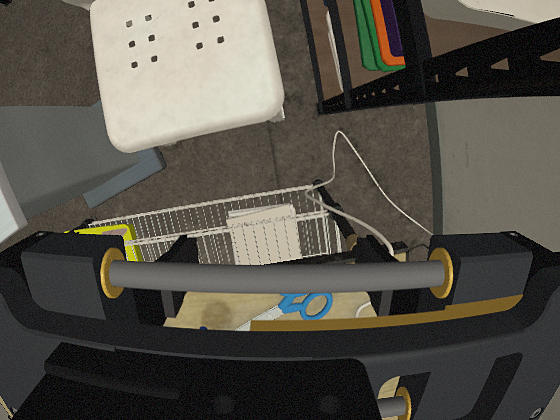

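```bash
python3 -m handwheel '[[-0.01,-0.01,-0.02,3],[-0.035,-0.03,-0.04,9],[-0.065,-0.055,-0.05,15],[-0.095,-0.08,-0.06,21],[-0.125,-0.11,-0.06,27],[-0.155,-0.135,-0.06,33],[-0.185,-0.16,-0.06,39],[-0.205,-0.18,-0.06,45]]' 0
python3 - <<'E'
from cell import env
s=env.state();R=s["tool_rot"];import numpy as np
np.set_printoptions(suppress=True,precision=4)
print(s["ee_pos"],s["joint_positions"],np.degrees(np.arctan2(R[1,1],R[0,1])))
print(R.T@(np.array([.4475,.1454,.25])-s["ee_pos"]))
E
```

```text
clock: 0.82
ee_pos: [0.3717, 0.3176, 0.2824]
tool_rot: [[-0.345, 0.939, 0.001], [0.939, 0.345, -0.001], [-0.001, 0.0, -1.0]]
force: [0.0, -0.4, -0.6]
width: 0.0871
[0.3717 0.3176 0.2824] [ 31.2952  -8.3369 102.6291  -0.0551  85.7026  11.1107] 20.188544787837944
[-0.1877  0.0117  0.0326]
```

```bash
python3 -m handwheel '[[-0.03,0.002,0,3],[-0.06,0.004,0.01,6],[-0.09,0.006,0.01,9],[-0.12,0.008,0.02,12],[-0.15,0.01,0.02,14],[-0.175,0.012,0.025,14],[-0.188,0.012,0.03,14],[-0.188,0.012,0.03,14]]'
python3 - <<'E'
from cell import env,capture,camera_model
import cv2
s=env.state();R=s["tool_rot"];import numpy as np
np.set_printoptions(suppress=True,precision=4)
print(s["ee_pos"],s["joint_positions"],np.degrees(np.arctan2(R[1,1],R[0,1])))
print(camera_model("wrist"))
p,d=capture("wrist");cv2.imwrite("pics/w1.png",p)
p,d=capture("side");cv2.imwrite("pics/s1.png",p)
E
```

```text
clock: 1.48
ee_pos: [0.4482, 0.1459, 0.2512]
tool_rot: [[-0.111, 0.994, -0.002], [0.994, 0.111, -0.001], [-0.001, -0.002, -1.0]]
force: [-0.4, -0.1, -1.3]
width: 0.0869
[0.4482 0.1459 0.2512] [  8.4703  -9.9131 107.3313  -0.0575  82.697    2.1243] 6.353268348159383
{'fx': 325.19226210127806, 'fy': 325.19226210127806, 'cx': 276.3310124478046, 'cy': 205.9875130418405, 'rvec': array([-2.8744, -0.1596, -0.0181]), 'tvec': array([-0.4618,  0.053 ,  0.4432])}
```

View pics/w1.png

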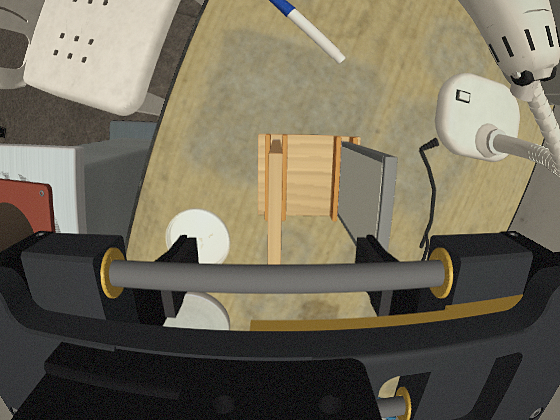

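View pics/s1.png

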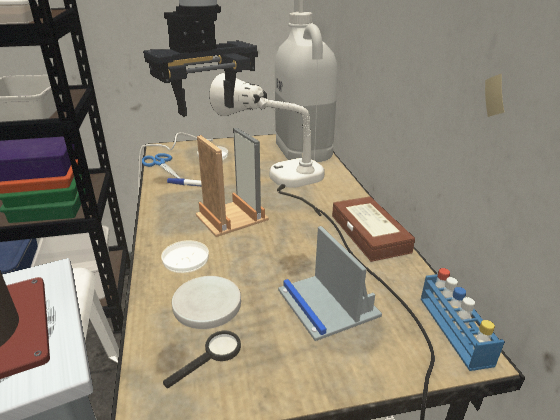

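```bash
python3 -m handwheel '[[0,0,0.005,0],[0,0,0.015,0],[0,0,0.03,0],[0,0,0.05,0],[0,0,0.07,0],[0,0,0.09,0],[0,0,0.1,0],[0,0,0.105,0]]' 0.45; python3 -m handwheel '[[0,0,0,0],[0,0,0,0],[0,0,0,0],[0,0,0,0],[0,0,0,0],[0,0,0,0],[0,0,0,0],[0,0,0,0]]' 1
```

```text
clock: 2.25
ee_pos: [0.4462, 0.1489, 0.1452]
tool_rot: [[-0.115, 0.993, -0.004], [0.993, 0.115, -0.0], [-0.0, -0.004, -1.0]]
force: [0.1, -0.1, -0.3]
width: 0.0492
clock: 2.92
ee_pos: [0.4479, 0.1483, 0.148]
tool_rot: [[-0.114, 0.993, -0.0], [0.993, 0.114, -0.0], [-0.0, -0.0, -1.0]]
force: [-1.8, -0.6, 4.5]
width: 0.0102
```

```bash
python3 -m handwheel '[[0,0,-0.005,0],[0,0,-0.015,0],[0,0,-0.03,0],[0,0,-0.05,0],[0,0,-0.075,0],[0,0,-0.1,0],[0,0,-0.12,0],[0,0,-0.13,0]]'; python3 -m handwheel '[[0,0,0,0],[0,0,0,0],[0,0,0,0]]'
python3 - <<'E'
from cell import env,capture,camera_model
from h import *
s=env.state();R=s["tool_rot"]
np.set_printoptions(suppress=True,precision=4)
print(s["ee_pos"],np.degrees(np.arctan2(R[1,1],R[0,1])),s["joint_positions"])
p,d=capture("side");cv2.imwrite("pics/s2.png",p)
w=pts(camera_model("side"),d);S=cv2.cvtColor(p,cv2.COLOR_BGR2HSV)[...,1]
m=(w[...,2]>.125)&(w[...,2]<.265)&(w[...,0]>.42)&(w[...,0]<.48)&(w[...,1]>.05)&(w[...,1]<.24)&(S>60)
X=w[m];print(m.sum(),rect(X[:,:2]),X.min(0),X.max(0)); print(np.linalg.lstsq(np.c_[X[:,1:],np.ones(len(X))],X[:,0],rcond=None)[0])
m=(w[...,2]>.06)&(w[...,2]<.2)&(w[...,0]>.5)&(w[...,0]<.56)&(w[...,1]>.05)&(w[...,1]<.23);print(rect(w[m][:,:2]))
E
```

```text
clock: 3.58
ee_pos: [0.4493, 0.1486, 0.2814]
tool_rot: [[-0.114, 0.993, 0.005], [0.993, 0.114, 0.001], [0.0, 0.005, -1.0]]
force: [0.1, -0.2, -0.2]
width: 0.01
clock: 3.83
ee_pos: [0.4473, 0.1482, 0.276]
tool_rot: [[-0.114, 0.993, -0.002], [0.993, 0.114, -0.0], [-0.0, -0.002, -1.0]]
force: [0.1, 0.2, -1.7]
width: 0.01
[0.4473 0.1482 0.276 ] 6.544400380095839 [  8.7358 -10.6645 105.3513  -0.001   85.4521   2.1915]
1403 (array([0.4428, 0.1446]), array([0.0119, 0.0983]), 11.96) [0.4365 0.0964 0.1493] [0.4578 0.1937 0.265 ]
[-0.1467  0.0054  0.4631]
(array([0.529 , 0.1531]), array([0.0129, 0.0979]), 5.9)
```

View pics/s2.png

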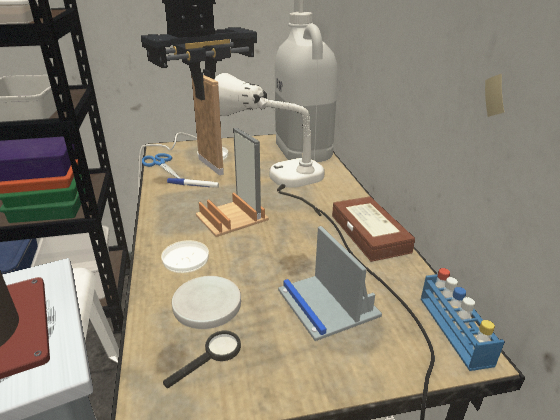

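```bash
python3 -m handwheel '[[-0.01,0,0,0],[-0.03,0.001,0,1],[-0.06,0.002,0,2],[-0.095,0.004,0,3],[-0.13,0.005,0,4],[-0.165,0.006,0,5],[-0.2,0.008,0,6],[-0.235,0.009,0,7]]'; python3 -m handwheel '[[-0.03,0.001,0,0.5],[-0.055,0.002,0,1],[-0.075,0.003,0,1],[-0.086,0.003,0,1],[-0.092,0.003,0,1],[-0.092,0.003,0,1],[-0.092,0.003,0,1]]';  python3 - <<'E'
from cell import env,capture,camera_model
from h import *
s=env.state();R=s["tool_rot"]
np.set_printoptions(suppress=True,precision=4)
print(s["ee_pos"],np.degrees(np.arctan2(R[1,1],R[0,1])),R.T@(np.array([.4965,-.1753,.276])-s["ee_pos"]))
for n in("side","top"):
    p,d=capture(n);cv2.imwrite(f"pics/{n}3.png",p)
    w=pts(camera_model(n),d);S=cv2.cvtColor(p,cv2.COLOR_BGR2HSV)[...,1]
    m=(w[...,2]>.14)&(w[...,2]<.25)&(w[...,0]>.45)&(w[...,0]<.55)&(w[...,1]>-.3)&(w[...,1]<-.1)&(S>60)
    if m.sum()<50: print(n,m.sum());continue
    X=w[m];print(n,m.sum(),rect(X[:,:2]),np.percentile(X,1,0),np.percentile(X,99,0)); print(np.linalg.lstsq(np.c_[X[:,1:],np.ones(len(X))],X[:,0],rcond=None)[0])
E
```

```text
clock: 4.55
ee_pos: [0.4831, -0.0863, 0.2765]
tool_rot: [[0.009, 1.0, -0.001], [1.0, -0.009, 0.0], [0.0, -0.001, -1.0]]
force: [1.1, -0.1, -1.4]
width: 0.0098
clock: 5.13
ee_pos: [0.4858, -0.1755, 0.2771]
tool_rot: [[0.025, 1.0, -0.001], [1.0, -0.025, 0.001], [0.001, -0.001, -1.0]]
force: [0.3, 0.4, -1.7]
width: 0.01
[ 0.4858 -0.1755  0.2771] -1.4511523636455392 [0.0005 0.0107 0.0011]
side 2466 (array([ 0.4823, -0.1775]), array([0.0109, 0.0977]), 1.76) [ 0.4787 -0.2254  0.1525] [ 0.4881 -0.1315  0.2492]
[-0.0024  0.0028  0.48  ]
top 71 (array([ 0.4835, -0.1567]), array([0.0553, 0.0075]), 79.54) [ 0.4822 -0.1841  0.1469] [ 0.4921 -0.1297  0.2457]
[0.1312 0.01   0.5031]
```

View pics/side3.png

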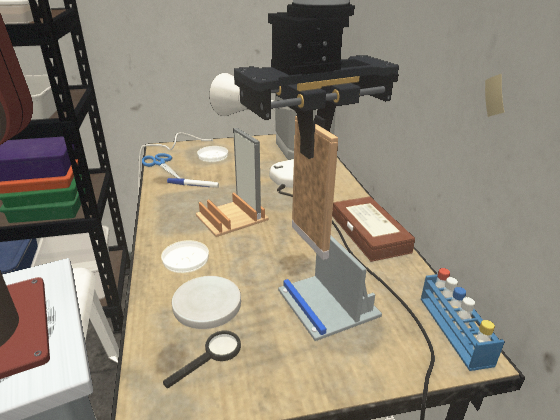

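```bash
python3 -m handwheel '[[0,0.005,0.005,0],[0,0.009,0.02,0],[0,0.011,0.04,0],[0,0.011,0.065,0],[0,0.011,0.085,0],[0,0.011,0.1,0],[0,0.011,0.11,0],[0,0.011,0.113,0]]'; python3 -m handwheel '[[0,0,0,0],[0,0,0,0]]'
python3 - <<'E'
from cell import env,capture,camera_model
from h import *
p,d=capture("side");cv2.imwrite("pics/s4.png",cv2.resize(p[200:360,250:410],None,fx=4,fy=4)[:600])
w=pts(camera_model("side"),d)
S=cv2.cvtColor(p,cv2.COLOR_BGR2HSV)[...,1]
m=(w[...,2]>.045)&(w[...,2]<.15)&(w[...,0]>.47)&(w[...,0]<.52)&(w[...,1]>-.3)&(w[...,1]<-.1)&(S>60)
X=w[m];print(rect(X[:,:2]),np.linalg.lstsq(np.c_[X[:,1:],np.ones(len(X))],X[:,0],rcond=None)[0])
E
```

```text
clock: 5.9
ee_pos: [0.4962, -0.1751, 0.1623]
tool_rot: [[0.024, 1.0, -0.003], [1.0, -0.024, 0.002], [0.002, -0.003, -1.0]]
force: [-0.1, -0.0, -2.4]
width: 0.0099
clock: 6.07
ee_pos: [0.4977, -0.1764, 0.1654]
tool_rot: [[0.025, 1.0, 0.001], [1.0, -0.025, -0.001], [-0.001, 0.001, -1.0]]
force: [0.9, 0.3, -1.4]
width: 0.0097
(array([ 0.4926, -0.1789]), array([0.011 , 0.0973]), 3.69) [-0.00182563  0.00172587  0.49241447]
```

View pics/s4.png

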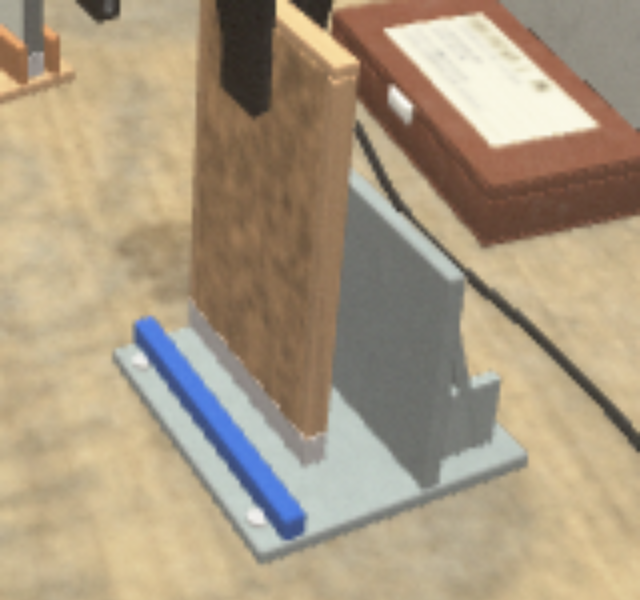

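```bash
python3 -m handwheel '[[0,0,0.005,0],[0,0,0.01,0],[0,0,0.014,0],[0,0,0.014,0]]';python3 -m handwheel '[[0,0,0.002,0],[0,0,0.004,0],[0,0,0.005,0],[0,0,0.005,0],[0,0,0.005,0]]'
```

```text
clock: 6.45
ee_pos: [0.4964, -0.1761, 0.1494]
tool_rot: [[0.025, 1.0, -0.001], [1.0, -0.025, 0.001], [0.001, -0.002, -1.0]]
force: [-0.3, -0.4, -1.8]
width: 0.0101
clock: 6.87
ee_pos: [0.4977, -0.1766, 0.1479]
tool_rot: [[0.025, 1.0, 0.001], [1.0, -0.025, -0.001], [-0.001, 0.001, -1.0]]
force: [-3.7, 2.4, 13.2]
width: 0.0099
```

```bash
python3 -m handwheel '[[0,-0.001,-0.001,0],[0,-0.002,-0.001,0],[0,-0.003,-0.002,0],[0,-0.003,-0.002,0],[0,-0.003,-0.002,0]]'; python3 -m handwheel '[[0,0,0,0],[0,0,0,0],[0,0,0,0],[0,0,0,0],[0,0,0,0],[0,0,0,0]]' 0.68;  python3 - <<'E'
from cell import env,capture,camera_model
from h import *
p,d=capture("side");cv2.imwrite("pics/s5.png",cv2.resize(p[100:360,220:440],None,fx=2.3,fy=2.3)[:600])
w=pts(camera_model("side"),d)
S=cv2.cvtColor(p,cv2.COLOR_BGR2HSV)[...,1]
m=(w[...,2]>.03)&(w[...,2]<.13)&(w[...,0]>.47)&(w[...,0]<.52)&(w[...,1]>-.3)&(w[...,1]<-.1)&(S>60)
X=w[m];print(rect(X[:,:2]),np.linalg.lstsq(np.c_[X[:,1:],np.ones(len(X))],X[:,0],rcond=None)[0])
E
```

```text
clock: 7.28
ee_pos: [0.4943, -0.1765, 0.148]
tool_rot: [[0.025, 1.0, 0.001], [1.0, -0.025, -0.0], [-0.0, 0.001, -1.0]]
force: [0.1, -0.3, 4.5]
width: 0.0098
clock: 7.78
ee_pos: [0.4939, -0.1762, 0.1473]
tool_rot: [[0.025, 1.0, -0.0], [1.0, -0.025, 0.0], [0.0, -0.0, -1.0]]
force: [0.4, -0.3, -1.1]
width: 0.0273
(array([ 0.493 , -0.1786]), array([0.0971, 0.0111]), 88.9) [-0.00321378  0.00135756  0.48884815]
```

View pics/s5.png

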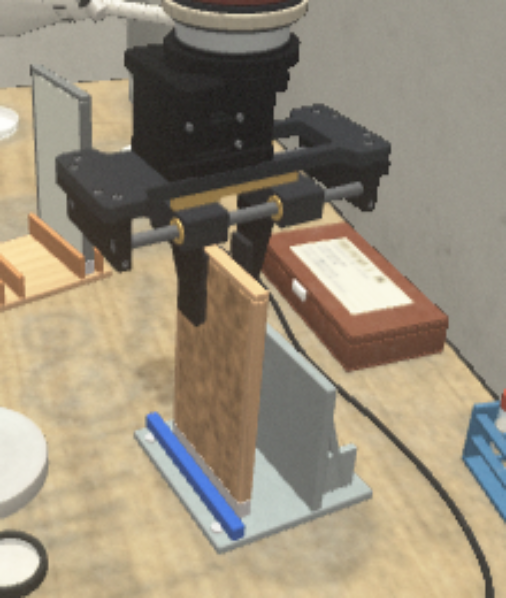

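The board stands free just behind the stop, between the part-open fingers at about (175–265, 245–515). Next I'll guide it over.

```bash
python3 -m handwheel '[[0,0.002,0,0],[0,0.005,0,0],[0,0.009,0,0],[0,0.013,0,0],[0,0.017,0,0],[0,0.021,0,0],[0,0.025,0,0],[0,0.029,0,0]]'; python3 -m handwheel '[[0,0.004,0,0],[0,0.008,0,0],[0,0.012,0,0],[0,0.016,0,0],[0,0.02,0,0],[0,0.024,0,0],[0,0.024,0,0],[0,0.024,0,0]]';  python3 - <<'E'
from cell import env,capture,camera_model
from h import *
p,d=capture("side");cv2.imwrite("pics/s6.png",cv2.resize(p[100:360,220:440],None,fx=2.3,fy=2.3)[:600])
w=pts(camera_model("side"),d)
S=cv2.cvtColor(p,cv2.COLOR_BGR2HSV)[...,1]
m=(w[...,2]>.03)&(w[...,2]<.13)&(w[...,0]>.47)&(w[...,0]<.56)&(w[...,1]>-.3)&(w[...,1]<-.1)&(S>60)
X=w[m];print(m.sum(),np.linalg.lstsq(np.c_[X[:,1:],np.ones(len(X))],X[:,0],rcond=None)[0])
E
```

```text
clock: 8.5
ee_pos: [0.5235, -0.177, 0.1475]
tool_rot: [[0.025, 1.0, 0.0], [1.0, -0.025, 0.0], [0.0, 0.0, -1.0]]
force: [0.3, 0.2, -0.2]
width: 0.028
clock: 9.17
ee_pos: [0.5471, -0.1776, 0.1475]
tool_rot: [[0.025, 1.0, -0.0], [1.0, -0.025, 0.0], [0.0, -0.0, -1.0]]
force: [-0.4, 0.7, -0.3]
width: 0.0279
2856 [0.0050762  0.37255457 0.48675278]
```

View pics/s6.png

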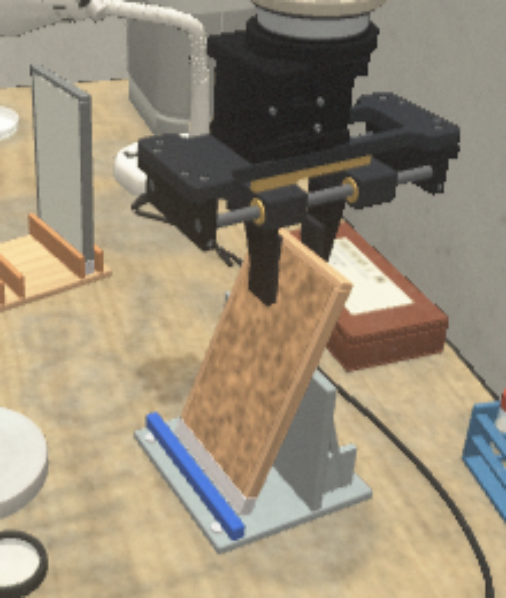

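Tilt is now 20.4°, so it's nearly down. A few more millimetres, then open.

```bash
python3 -m handwheel '[[0,0.002,0,0],[0,0.004,0,0],[0,0.006,0,0],[0,0.008,0,0],[0,0.008,0,0]]'; python3 -m handwheel '[[0,0,0,0],[0,0,0,0],[0,0,0,0],[0,0,0,0],[0,0,0,0],[0,0,0,0],[0,0,0,0]]' 0.15;  python3 - <<'E'
from cell import env,capture,camera_model
from h import *
p,d=capture("side");cv2.imwrite("pics/s7.png",cv2.resize(p[100:360,220:440],None,fx=2.3,fy=2.3)[:600])
w=pts(camera_model("side"),d)
S=cv2.cvtColor(p,cv2.COLOR_BGR2HSV)[...,1]
m=(w[...,2]>.03)&(w[...,2]<.13)&(w[...,0]>.47)&(w[...,0]<.56)&(w[...,1]>-.3)&(w[...,1]<-.1)&(S>60)
X=w[m];print(m.sum(),np.linalg.lstsq(np.c_[X[:,1:],np.ones(len(X))],X[:,0],rcond=None)[0])
E
```

```text
clock: 9.63
ee_pos: [0.5553, -0.1778, 0.1475]
tool_rot: [[0.025, 1.0, 0.0], [1.0, -0.025, -0.0], [-0.0, 0.0, -1.0]]
force: [-0.3, 0.2, 0.7]
width: 0.0279
clock: 10.22
ee_pos: [0.555, -0.1778, 0.1475]
tool_rot: [[0.025, 1.0, 0.0], [1.0, -0.025, -0.0], [-0.0, 0.0, -1.0]]
force: [-0.2, 0.3, -0.2]
width: 0.0665
2892 [0.00766584 0.40575451 0.48334609]
```

View pics/s7.png

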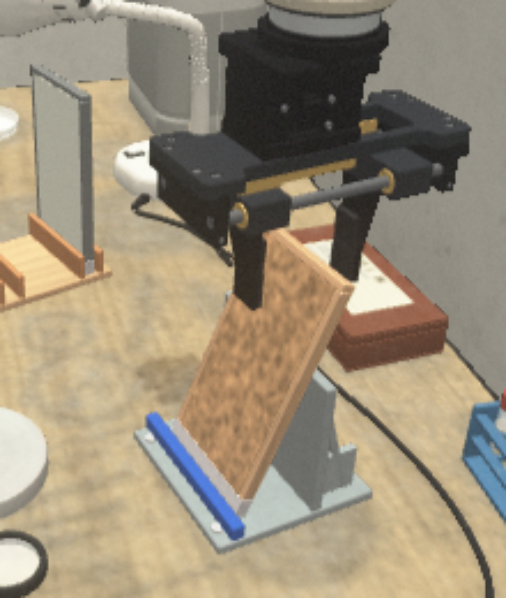

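The board is leaning at 22.1° and the fingers are clear of it. Now I'll raise the tool straight up and check.

```bash
python3 -m handwheel '[[0,0,-0.005,0],[0,0,-0.015,0],[0,0,-0.03,0],[0,0,-0.05,0],[0,0,-0.075,0],[0,0,-0.1,0],[0,0,-0.115,0],[0,0,-0.12,0]]';python3 -m handwheel '[[0,0,0,0],[0,0,0,0],[0,0,0,0],[0,0,0,0],[0,0,0,0],[0,0,0,0]]';  python3 - <<'E'
from cell import env,capture,camera_model
from h import *
np.set_printoptions(suppress=True,precision=4)
p,d=capture("side");cv2.imwrite("pics/s8.png",p)
w=pts(camera_model("side"),d)
S=cv2.cvtColor(p,cv2.COLOR_BGR2HSV)[...,1]
m=(w[...,2]>.03)&(w[...,2]<.2)&(w[...,0]>.47)&(w[...,0]<.58)&(w[...,1]>-.3)&(w[...,1]<-.1)&(S>60)
X=w[m];c=np.linalg.lstsq(np.c_[X[:,1:],np.ones(len(X))],X[:,0],rcond=None)[0]
print(c,np.degrees(np.arctan(c[:2])),X[:,1].min(),X[:,1].max(),X[:,2].max())
th=np.arctan(c[1]);o=np.array([.4855,-.178])
xf=c[0]*-.178+c[1]*.008+c[2]
print("front face x at base, stand:",xf-o[0],"foot mid ~",xf-o[0]+.005/np.cos(th))
m=(w[...,2]>.06)&(w[...,2]<.2)&(w[...,0]>.5)&(w[...,0]<.56)&(w[...,1]>.05)&(w[...,1]<.23);print("white",rect(w[m][:,:2]))
E
```

```text
clock: 10.93
ee_pos: [0.5567, -0.1786, 0.2725]
tool_rot: [[0.025, 1.0, 0.006], [1.0, -0.025, -0.003], [-0.003, 0.006, -1.0]]
force: [-0.6, -0.2, -0.7]
width: 0.0741
clock: 11.43
ee_pos: [0.5546, -0.1777, 0.2665]
tool_rot: [[0.025, 1.0, -0.001], [1.0, -0.025, 0.001], [0.001, -0.001, -1.0]]
force: [0.6, 0.2, 0.7]
width: 0.074
[0.0088 0.4099 0.4833] [ 0.503 22.291] -0.22853589968872537 -0.11449478567672321 0.17882946994348964
front face x at base, stand: -0.0005285172056907483 foot mid ~ 0.004875315760133936
white (array([0.5287, 0.1537]), array([0.0122, 0.0989]), 6.06)
```

View pics/s8.png

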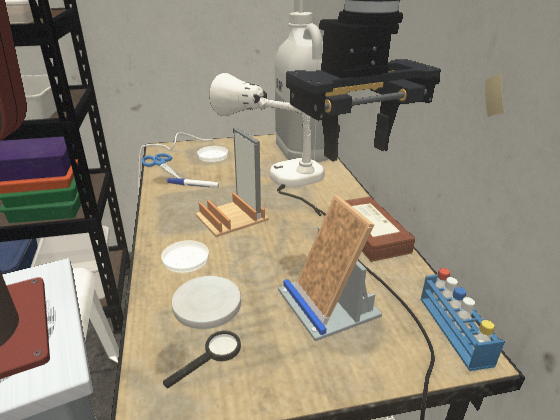

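```bash
python3 -c "
from cell import env
print(env.sign_off(), env.state()['clock'])"
```

```text
the job is handed in; nothing more can be done
the job is handed in; nothing more can be done
```

The cork board is leaning on the grey stand and the job is handed in. At the last reading before hand-in, the clock stood at 11.4 s of the 42 s allowed. The sign-off gives no verdict.

**What I did:** I gripped the cork board from above near its top edge, lifted it out of the rack and set its foot on the stand's base just behind the blue stop. I then part-opened the jaws, pushed the top over until it rested on the wall, opened further and raised the gripper straight up.

**Last checks (side camera):**

| Check | Measured | Required |
|---|---|---|
| Tilt from upright | 22.3° | 8 to 30° |
| Out of square with the stand | about 2° | below 11° |
| Foot's middle behind the stop's inner face | about 5 mm | 0 to 26 mm |
| White board's movement | within 1 mm of its start, upright | under 20 mm |
| Gripper | about 90 mm above the board, touching nothing | touching nothing |

- **Foot position:** The 5 mm is less certain than the other figures, because the calibration is only good to about 2 mm. With the foot against the stop, geometry gives about 6.5 mm.
- **Sideways position:** I last measured the board's centre about 1 mm from the middle of the stand just before tipping it. The final colour mask caught background points at one edge, so I did not use it for centring, but the final picture looked centred.
- **Disagreements:** The fits of board yaw differed by 1 to 2° (up to 5° in one outlier), which is well inside the limit.

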